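# Sweep the make-up cases into the open-fronted tidy

### The job

Clear the make-up table: with your fingers, sweep the round compact, the square palette and the small round pot along the table top, through the open side of the three-sided wooden tidy, until all three lie flat and wholly inside it. Slide them without flicking, never pick them up or tip them, and leave the lipstick, the nail-polish bottle, the mirror and the brush mug standing where they are.

Things in the scene. Friction and masses are not known exactly. Their poses are not given: they have to be found in the camera images.
- tidy: Low three-sided tidy of pale wood, fixed to the table, with no floor of its own: the things slide over the bare table (a flush cork-coloured liner shows inside, with no step). Inside it measures 240 mm along its x and 150 mm along its y; walls 8 mm thick and 30 mm high stand at its -y, -x and +x sides; the +y side is fully open. Origin at the centre of the inner area, at table height, z up.
- tidy_mouth (a point): Middle of the tidy's open side, at table height: 75 mm along the tidy's +y from its origin.
- compact: Shut round powder compact, flat disc of black plastic, 56 mm diameter, 16 mm high, about 60 g, lying on the table. Origin at the centre of its underside, z up. It slides when pushed and stops within a few mm when the push stops.
- palette: Shut square eyeshadow palette of black plastic, 50 x 50 mm, 14 mm high, about 50 g, lying on the table. Origin at the centre of its underside, x and y along its sides, z up. It slides when pushed, and turns or slips aside when pushed on a corner.
- palette_corner0 (a point): Lower corner of the palette at +25, +25 mm along its x, y from its origin.
- palette_corner1 (a point): Lower corner of the palette at -25, +25 mm along its x, y from its origin.
- palette_corner2 (a point): Lower corner of the palette at -25, -25 mm along its x, y from its origin.
- palette_corner3 (a point): Lower corner of the palette at +25, -25 mm along its x, y from its origin.
- pot: Squat round cream pot, white with a black screw lid, 40 mm diameter, 28 mm high, about 70 g, standing on the table. Origin at the centre of its underside, z up. It slides when pushed low.
- lipstick: Bystander: shut square lipstick, 22 x 22 mm and 68 mm tall, standing upright and easily knocked over. Origin at the centre of its underside.
- polish: Bystander: nail-polish bottle, 32 mm diameter, 66 mm tall with its slim black cap, standing. Origin at the centre of its underside.
- mirror: Bystander: round steel table mirror, foot 110 mm diameter, mirror disc 160 mm diameter, 235 mm tall in all. Origin at the centre of its underside; the disc faces its -x.
- brush_mug: Bystander: blue mug, 76 mm diameter, 90 mm tall, with make-up brushes standing in it to about 220 mm. Origin at the centre of its underside.

How it is judged:
By the outcome, as a careful person would: the job done as asked, in the order asked, and still so for the second after the job is handed in, with the robot touching nothing.
It also fails if it takes over 72 s, if anything falls off the work surface, if the arm or the gripper's body presses on something with over 40 N, if the wrist force passes 120 N, or if a joint passes its speed limit or range.

### The arm

A 7-joint arm with a two-finger parallel gripper is mounted at the origin on the work surface. World frame = base frame: x ahead of the robot, y to its left, z up, the work surface at z = 0. Lengths are in m, angles in rad, forces in N, time in s.
With the tool pointing down it reaches from about 0.425 to 0.975 m from the base axis. Payload 16.7 kg.
Tool frame: the origin (TCP) lies at the very end of the fingers, on their centre line; the grasp point (between the pads) lies 19 mm behind it; y points along the fingers, x is the direction in which the jaws open and shut, and the axes are right-handed (so a half turn about y gives the same grasp; the last joint's range is limited). The gripper opens to 85 mm and grips with 20 to 120 N. Pads are 22 mm wide; open, the fingers measure 114 mm over their backs; the gripper's body (76 mm by 85 mm) begins 54 mm behind the grasp point. The pads swing forward as they close: fully open they stand 13 mm farther back than shut.
Start: joints at [-1.458, 0.426, 0.074, 1.606, -0.034, 1.111, -0.067], TCP at [0.175, 0.652, 0.231] pointing down, gripper open.
Joint ranges: [-2.85, 2.85], [-0.5, 2.14], [-1.23, 1.37], [0.21, 2.46], [-1.02, 4.16], [0.16, 2.05], [-2.73, 2.73]. Speed limits (rad/s): [1.89, 1.89, 2.39, 2.39, 3.01, 3.01, 3.01].

### API

Orientations are given as a unit quaternion [x, y, z, w].
In Python, from workcell import r, claw, sensors, camera gives the robot as it stands. Calls block until the motion is done:
- r.movep(position, orientation): joint-space move of the TCP to a pose.
- r.servo_line(position, max_speed=0.15, attitude=None, guard=None): straight line of the TCP; attitude=None keeps the orientation; max_speed is the mean speed in m/s. With guard (N) it stops when the force on the tool has changed by that much, and returns True; else False.
- r.move_joints(angles): joint-space move.
- claw.gripper_open() and claw.grab(): open the fingers fully, or close them until they stop; the grip force is fixed at half the most.
- r.dwell(seconds).
- r.solve_ik(position, orientation): joint angles nearest the present ones, or None.
- sensors.state(): the state.
- camera(name): name is "scene" or "top" or "wrist"; returns a dict with "image" (420x560x3 uint8, red, green, blue), "fx", "fy", "cx", "cy" (pixels), "camera_from_world" (4x4, takes a point from world to camera coordinates). Camera axes: x right, y up, looking along -z (the intrinsics and any distortion apply to the point x, -y, -z); pixel columns grow to the right and rows downward; lengths in m; the calibration is good to about 2 mm. A picture is of the moment at which its call begins. There is no depth.
A pose or a line that the arm cannot do raises r.IKError and nothing moves.
- r.hand_in(): hands the job in, once; it reports no verdict.
The state is a dict: "t": time; "q": joint angles; "qd": joint speeds; "effort": joint torques, N m; "ee_pos": TCP position; "eef_rot": TCP orientation; "force": force on the tool from outside, world axes, zero at the start; "moment": the same for the moment, N m; "width": finger opening in m.
Only numpy, scipy, OpenCV 4.12 (cv2) and the standard library are available. Lean on these libraries where they do the work, as an engineer would, in place of code of your own. Each camera call takes 0.05 s, during which the arm holds its last target. There are 200 camera calls.

## Working session

There is one attempt and no reset: what is moved stays moved. The work goes in short steps, each a Python script; the robot and the scene stay as the last script left them, time stands still between calls to the robot, and variables do not carry over. Pictures are saved under pics/ and viewed, on a budget of 10 in all, crops included, one or two more only if the job needs it, and the job is handed in when it is done.

```bash
mkdir -p pics; cat > h.py <<'E'
import numpy as np, cv2
from workcell import r, claw, sensors, camera
def snap(name,fn=None):
    c=camera(name)
    if fn: cv2.imwrite('pics/'+fn,c['image'][:,:,::-1])
    return c
def ray(c,u,v,z=0.):
    M=np.linalg.inv(np.array(c['camera_from_world']))
    d=M[:3,:3]@np.array([(u-c['cx'])/c['fx'],-(v-c['cy'])/c['fy'],-1.])
    o=M[:3,3]; return o+d*(z-o[2])/d[2]
def proj(c,p):
    q=np.array(c['camera_from_world'])@np.r_[p,1.]
    return c['cx']+c['fx']*q[0]/-q[2], c['cy']+c['fy']*-q[1]/-q[2]
E
python3 - <<'E'
from h import *
for n in ('top','scene'):
    c=snap(n,n+'0.png'); print({k:(np.round(v,4).tolist() if k!='image' else v.shape) for k,v in c.items()})
s=sensors.state();print(s)
E
```

```text
{'image': (420, 560, 3), 'fx': 417.7603, 'fy': 417.7603, 'cx': 280.0468, 'cy': 206.0387, 'camera_from_world': [[0.136, -0.9907, -0.0018, -0.0311], [0.9673, 0.1324, 0.2162, -0.6132], [-0.214, -0.0312, 0.9763, -0.7737], [0.0, 0.0, 0.0, 1.0]]}
{'image': (420, 560, 3), 'fx': 544.5914, 'fy': 544.5914, 'cx': 277.668, 'cy': 214.3723, 'camera_from_world': [[0.4493, 0.8932, 0.0148, -0.3144], [-0.5233, 0.2497, 0.8147, 0.2912], [0.7241, -0.3738, 0.5796, -1.5602], [0.0, 0.0, 0.0, 1.0]]}
{'t': 0.1, 'q': array([-1.4585242 ,  0.42667318,  0.07383174,  1.60653036, -0.0340717 ,
        1.11081175, -0.06708826]), 'qd': array([-2.04931831e-04, -1.49020368e-03, -1.54470287e-03,  6.61407863e-04,
        2.66966203e-04, -3.72251640e-04, -6.71188235e-05]), 'effort': array([ 8.20034853e-03, -9.51538038e+01,  3.77216130e+00, -4.64404750e+01,
        1.97885872e-02,  6.53504554e-03, -1.62218271e-05]), 'ee_pos': array([0.17461044, 0.65164564, 0.2306831 ]), 'eef_rot': array([ 0.56125418,  0.43016618, -0.43077462, -0.5606996 ]), 'force': array([ 1.2384331 , -0.09963297,  0.43958303]), 'moment': array([ 0.0275924 ,  0.00461327, -0.035115  ]), 'width': 0.08500931844013085}
```

View pics/top0.png

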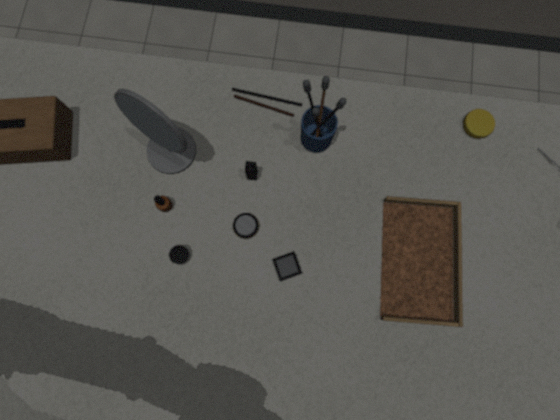

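View pics/scene0.png

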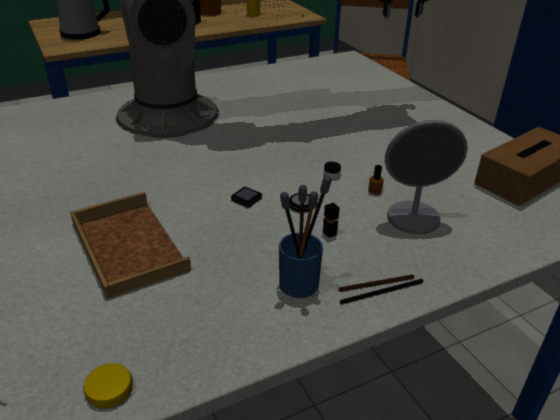

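Top view: the tidy is at about (420,260) with its open side facing left (+y). The compact is at (246,226), the palette at (287,266) and the pot at (179,254). The lipstick is at (251,170), the polish at (163,203), the mirror at (172,150) and the mug at (318,130). The scene view confirms this layout. Next I'll compute positions.

```bash
cat >> h.py <<'E'
def blobs(c,thr=60,lo=120,hi=1500,box=(140,140,380,320)):
    g=cv2.cvtColor(c['image'],cv2.COLOR_RGB2GRAY)
    x0,y0,x1,y1=box
    m=np.zeros_like(g); m[y0:y1,x0:x1]=(g[y0:y1,x0:x1]<thr)*255
    cs,_=cv2.findContours(m,cv2.RETR_EXTERNAL,cv2.CHAIN_APPROX_NONE)
    return [k for k in cs if lo<cv2.contourArea(k)<hi]
E
python3 - <<'E'
from h import *
c=snap('top'); g=cv2.cvtColor(c['image'],cv2.COLOR_RGB2GRAY)
print('table grey',g[300,330],g[226,262])
M=np.linalg.inv(np.array(c['camera_from_world']));print('cam',M[:3,3])
for k in blobs(c,55,60):
    (u,v),(w,h),a=cv2.minAreaRect(k); print(np.round([u,v,w,h,a]),[np.round(ray(c,u,v,z),3)[:2].tolist() for z in (.0,.014,.028)], 'box',[np.round(ray(c,*p,.014)[:2],3).tolist() for p in cv2.boxPoints(((u,v),(w,h),a))])
for n,p in dict(tidyTL=(383,198),TR=(460,201),BL=(380,323),BR=(461,325)).items(): print(n,ray(c,*p,.03)[:2].round(3))
hsv=cv2.cvtColor(c['image'],cv2.COLOR_RGB2HSV)
m=((hsv[...,1]>90)&(hsv[...,0]<20)&(hsv[...,2]>40)).astype(np.uint8)*255; m[:,:370]=0;m[:,475:]=0
m=cv2.morphologyEx(m,cv2.MORPH_OPEN,np.ones((5,5)))
k=max(cv2.findContours(m,0,2)[0],key=cv2.contourArea);R=cv2.minAreaRect(k);print('cork',R,[ray(c,*p,0)[:2].round(3).tolist() for p in cv2.boxPoints(R)])
for n,p in dict(mirfoot=(172,148),mugTop=(318,123),lip=(252,163),lipbase=(252,178),pol=(165,205)).items(): print(n,ray(c,*p,0)[:2].round(3),ray(c,*p,.068)[:2].round(3))
# crop of items x3
cv2.imwrite('pics/crop1.png',cv2.resize(c['image'][120:300,140:400,::-1],None,fx=3,fy=3)) 
m=c['image'].astype(float)
cv2.imwrite('pics/crop1.png',np.clip(cv2.resize(m[130:320,140:400,::-1],None,fx=3,fy=3)*1.8,0,255))
s=snap('scene')
for n,p in dict(lip=(331,234),pol=(376,190),pot=(332,174),mir=(414,217),mug=(300,285),pal=(247,200)).items(): print('scene',n,ray(s,*p,0)[:2].round(3))
E
```

```text
table grey 97 101
cam [0.43183335 0.02627846 0.88792828]
[287. 266.  23.  24.  70.] [[0.5, 0.023], [0.499, 0.023], [0.498, 0.023]] box [[0.509, 0.056], [0.532, 0.012], [0.489, -0.01], [0.467, 0.033]]
[179. 254.  19.  20.  45.] [[0.494, 0.252], [0.493, 0.249], [0.492, 0.245]] box [[0.488, 0.277], [0.521, 0.254], [0.497, 0.22], [0.464, 0.244]]
[246. 225.  25.  25.  45.] [[0.575, 0.123], [0.573, 0.121], [0.57, 0.12]] box [[0.568, 0.158], [0.61, 0.127], [0.578, 0.084], [0.536, 0.115]]
[163. 202.  19.  14.  45.] [[0.6, 0.308], [0.598, 0.304], [0.595, 0.299]] box [[0.598, 0.33], [0.623, 0.313], [0.597, 0.278], [0.573, 0.295]]
[251. 170.  12.  18.   0.] [[0.699, 0.13], [0.695, 0.128], [0.69, 0.126]] box [[0.673, 0.138], [0.713, 0.144], [0.717, 0.118], [0.676, 0.112]]
[316. 146.  12.  30.  90.] [[0.774, -0.007], [0.769, -0.006], [0.764, -0.006]] box [[0.778, 0.029], [0.787, -0.037], [0.76, -0.041], [0.751, 0.025]]
[175. 150.  21.  42.  90.] [[0.721, 0.306], [0.716, 0.301], [0.712, 0.297]] box [[0.734, 0.352], [0.747, 0.26], [0.699, 0.251], [0.686, 0.342]]
tidyTL [ 0.667 -0.159]
TR [ 0.682 -0.321]
BL [ 0.412 -0.175]
BR [ 0.43  -0.334]
cork ((417.7664489746094, 261.91021728515625), (71.66680145263672, 116.84381866455078), 1.5911402702331543) [[0.418, -0.182], [0.665, -0.168], [0.682, -0.323], [0.434, -0.327]]
mirfoot [0.726 0.313] [0.703 0.291]
mugTop [ 0.83  -0.005] [ 0.799 -0.002]
lip [0.715 0.13 ] [0.694 0.122]
lipbase [0.681 0.125] [0.662 0.117]
pol [0.595 0.303] [0.582 0.282]
scene lip [0.692 0.125]
scene pol [0.595 0.304]
scene pot [0.492 0.249]
scene mir [0.718 0.316]
scene mug [ 0.798 -0.004]
scene pal [0.506 0.022][ WARN:0@0.435] global loadsave.cpp:1063 imwrite_ Unsupported depth image for selected encoder is fallbacked to CV_8U.
```

View pics/crop1.png

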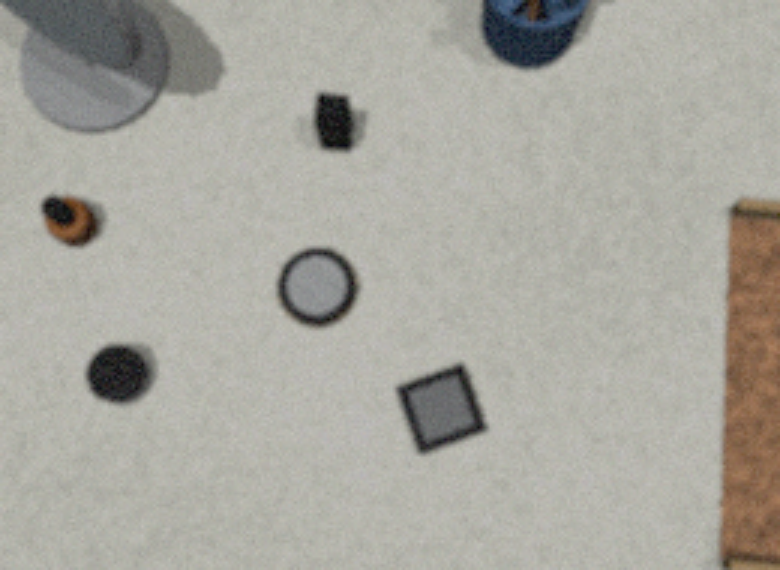

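The measured sizes and the two views agree: the tidy's outer width comes out at 0.2555 m against 0.256 m, and its centre is at about (0.547, -0.243), yaw about 4°. I'll push with the fingers shut, using the flat 29 mm face (tool z), in the order listed: compact, palette, pot.

```bash
cat >> h.py <<'E'
from scipy.spatial.transform import Rotation as Ro
S=[1]
def ori(deg):   # tool y down, tool z = S * push heading
    a=np.radians(deg); z=S[0]*np.array([np.cos(a),np.sin(a),0]); y=np.array([0,0,-1.])
    return Ro.from_matrix(np.c_[np.cross(y,z),y,z]).as_quat()
def hd(deg): a=np.radians(deg); return np.array([np.cos(a),np.sin(a)])
Z=.005
def xy(p,z): return [float(p[0]),float(p[1]),z]
def approach(c,deg,back):  # come down behind the object at c
    p=np.array(c)-hd(deg)*back
    r.movep(xy(p,.13),ori(deg)); r.servo_line(xy(p,Z),max_speed=.12)
def retreat(deg):
    p=np.array(sensors.state()['ee_pos'][:2])
    r.servo_line(xy(p-hd(deg)*.03,Z),max_speed=.1); r.servo_line(xy(p-hd(deg)*.03,.13),max_speed=.2)
def st(): s=sensors.state(); print(round(s['t'],2),s['ee_pos'].round(4),s['force'].round(1),s['width'].round(4))
E
python3 - <<'E'
from h import *
c0=np.array([.574,.122]); t=np.array([.625,-.235]); d=t-c0; deg=np.degrees(np.arctan2(d[1],d[0]))
pts=[(xy(c0-hd(deg)*.06,.13),deg),(xy(t-hd(deg)*.039,Z),deg),([.52,-.2,Z],-86),([.475,.08,Z],-62),([.49,.31,Z],-92),([.47,-.19,Z],-92)]
q0=sensors.state()['q'][6]
for s in (1,-1):
    S[0]=s; qs=[r.solve_ik(p,ori(a)) for p,a in pts]; print(s,[None if q is None else np.round(q,2).tolist() for q in qs])
E
```

```text
1 [[0.34, 0.62, -1.03, 1.84, 0.61, 1.04, 2.35], [-0.45, 0.95, 1.01, 1.85, -1.0, 0.95, -1.97], [-0.47, 0.85, 1.01, 2.07, -1.02, 0.84, -1.91], [-0.94, 0.64, 0.82, 2.23, -0.84, 0.62, -2.15], [-0.55, 0.57, -0.15, 1.97, 0.14, 0.61, 2.31], [-0.38, 0.67, 0.82, 2.17, -0.83, 0.65, -2.13]]
-1 [[-0.89, 0.47, 0.61, 1.91, -0.34, 0.87, 0.04], [-0.34, 0.83, 0.8, 1.84, -0.8, 0.83, 1.01], [-0.28, 0.67, 0.7, 2.06, -0.7, 0.66, 0.96], [-0.61, 0.49, 0.37, 2.21, -0.37, 0.5, 0.54], [-1.0, 0.61, 0.42, 2.0, -0.42, 0.62, -0.34], [-0.09, 0.53, 0.43, 2.16, -0.43, 0.53, 0.63]]
```

```bash
sed -i 's/^S=\[1\]/S=[-1]/' h.py; python3 - <<'E'
from h import *
c0=np.array([.574,.122]); t=np.array([.625,-.235]); d=t-c0; deg=np.degrees(np.arctan2(d[1],d[0]))
r.movep([.32,.40,.22],ori(deg)); claw.grab(); st()
approach(c0,deg,.055); st()
r.servo_line(xy(c0-hd(deg)*.037,Z),max_speed=.04)
r.servo_line(xy(t-hd(deg)*.039,Z),max_speed=.07); st()
retreat(deg); r.movep([.45,.02,.2],ori(-62)); st()
snap('top','top1.png')
E
```

```text
Traceback (most recent call last):
  File "h.py", line 34, in st
    def st(): s=sensors.state(); print(round(s['t'],2),s['ee_pos'].round(4),s['force'].round(1),s['width'].round(4))
                                                                                                ^^^^^^^^^^^^^^^^
AttributeError: 'float' object has no attribute 'round'
```

```bash
sed -i "s/s\['width'\].round(4)/round(s['width'],4)/" h.py; python3 - <<'E'
from h import *
c0=np.array([.574,.122]); t=np.array([.625,-.235]); d=t-c0; deg=np.degrees(np.arctan2(d[1],d[0]))
st()
approach(c0,deg,.055); st()
r.servo_line(xy(c0-hd(deg)*.037,Z),max_speed=.04)
r.servo_line(xy(t-hd(deg)*.039,Z),max_speed=.07); st()
retreat(deg); st()
r.movep([.36,.26,.2],ori(-62)); st()
snap('top','top1.png')
E
```

```text
2.08 [0.32 0.4  0.22] [-0.5  0.1  0.4] -0.0004
4.58 [0.5667 0.1766 0.0057] [ 0.1 -0.  -0.7] 0.0002
10.45 [ 0.6195 -0.1963  0.005 ] [-1.2  0.3  0.3] 0.0
11.68 [ 0.6147 -0.1665  0.1291] [ 0.4 -0.5 -0.5] -0.0004
13.5 [0.3607 0.2595 0.1999] [-0.3 -0.3  0.7] -0.0
```

View pics/top1.png

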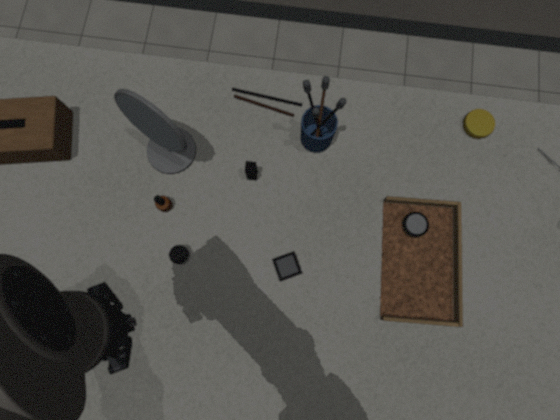

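The view shows the compact at (416,224), well inside the tidy, with nothing else disturbed. Next is the palette, pushed on a curve that also turns it square to the tidy.

```bash
python3 - <<'E'
from h import *
p=np.array([.4995,.023]); a=-62.6
approach(p,a,.052)
r.servo_line(xy(p-hd(a)*.037,Z),max_speed=.04)
n=7; L=.13
for i in range(n):
    am=a-24/n/2; a-=24/n; p=p+hd(am)*L/n
    r.servo_line(xy(p-hd(a)*.036,Z),max_speed=.05,attitude=ori(a))
print(p,a); st()
s=(p[1]+.24)/-hd(a)[1]; p=p+hd(a)*s
r.servo_line(xy(p-hd(a)*.036,Z),max_speed=.07); print(p); st()
retreat(a); r.movep([.40,.26,.2],ori(-92)); st()
c=snap('top','top2.png')
E
```

```text
[ 0.53377558 -0.10143669] -86.60000000000001
19.89 [ 0.5316 -0.0657  0.005 ] [0.2 0.4 0.2] -0.0003
[ 0.54200775 -0.24      ]
22.02 [ 0.5399 -0.2038  0.005 ] [-1.1  0.4 -0.1] 0.0003
24.93 [0.4005 0.2592 0.1998] [-0.8  1.2  0.3] -0.0001
```

View pics/top2.png

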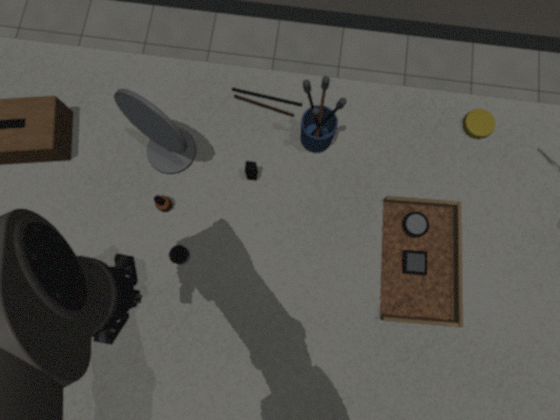

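The palette is square and inside at (415,263), and the compact hasn't moved. Next is the pot, into the free -x side.

```bash
python3 - <<'E'
from h import *
c0=np.array([.4925,.248]); t=np.array([.473,-.235]); d=t-c0; a=np.degrees(np.arctan2(d[1],d[0]))
approach(c0,a,.048)
r.servo_line(xy(c0-hd(a)*.029,Z),max_speed=.03)
r.servo_line(xy(t-hd(a)*.031,Z),max_speed=.07); st()
retreat(a); r.movep([.40,.26,.2],ori(-92)); st()
c=snap('top','top3.png'); s=snap('scene','scene3.png')
cv2.imwrite('pics/crop3.png',np.hstack([cv2.resize(x[y:y+150,x0:x0+140,::-1],None,fx=2.8,fy=2.8) for x,y,x0 in((c['image'],185,350),(s['image'],170,60))]))
E
```

```text
34.54 [ 0.4742 -0.204   0.005 ] [ 0.4  0.5 -0.2] -0.0001
37.4 [0.4005 0.2591 0.1997] [-0.2  0.6 -0.2] 0.0004
```

View pics/top3.png

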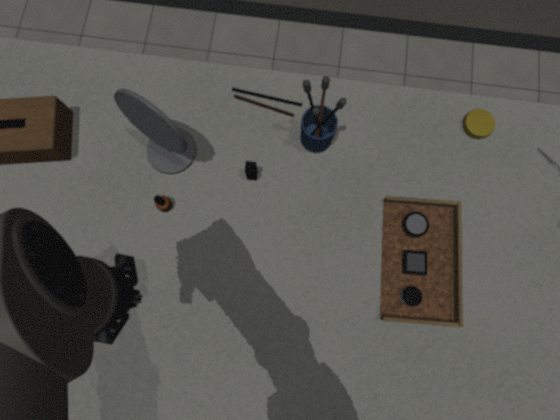

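View pics/scene3.png

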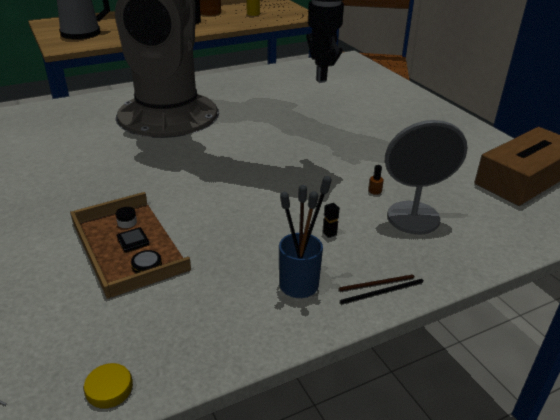

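All three lie flat inside the tidy, about 20 px (roughly 40 mm) past the mouth line, with the pot at (412,296). The bystanders stand where they were and the arm is clear.

```bash
python3 -c "
from h import *
r.hand_in(); st()"
```

```text
the job is handed in; nothing more can be done
the job is handed in; nothing more can be done
```

I swept the compact, then the palette (on a curve that turned it square to the tidy), then the pot into the tidy with shut fingers at 0.03–0.07 m/s. The job was handed in at about 37 s of the 72 s allowed.

By eye, the final top and scene pictures show all three lying flat inside, about 40 mm past the mouth and clear of the walls. The lipstick, polish, mirror and mug are upright in their original places, and the arm is clear. The wrist force was about 1 N at each reading, though I read it only at the ends of moves. No check failed or disagreed. One script stopped early on a print error and was rerun, before anything had been touched.

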